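# Pry open the paint chest and set the jar cap a quarter turn loose

### The job

Lever open the cover of the wooden paint chest by putting the palette knife's blade in the notch under the cover's edge (keep the fingers off the cover until the blade has raised it well clear), swing the cover over past upright so that it stays open, and lay the knife down on the table beside the chest. Then screw the cap of the jar inside the chest clockwise until it bottoms out, back it off a quarter turn so that dried paint cannot lock it, and finish with the gripper still firmly holding the cap. Leave all the other things where they are.

Things in the scene. Friction and masses are not known exactly. Their poses are not given: they have to be found in the camera images.
- chest: fixed open wooden chest, 200 x 200 mm, rim 85 mm high, walls 8 mm, floor 8 mm thick. Origin: centre of its underside; z up; its -x face is the front with the notch, the cover's hinge runs along its +x rim, y along the hinge. It never moves.
- notch (a point): centre of the pry notch at the outer face of the chest's front wall: an opening 60 mm wide (along the chest's y) and 9 mm high between the wall and the cover's underside (chest z 76 to 85 mm), through the 8 mm wall. In the chest's frame at (-100, 0, 80.5) mm. Behind it the chest is empty at this height: the jar's cap stays at least 3 mm lower.
- cover_hinge (a point): middle of the hinge line, in the chest's frame at (100, 0, 85.5) mm; the cover turns about the chest's y axis through it
- cover_edge (a point): middle of the lower front edge of the cover, 200 mm from the hinge; it moves with the cover
- cover (a joint): opening angle of the cover (rad): 0 shut (lying on the rim), 1.57 upright, 2.6 leaning back at its stop. The cover is a plain wooden board 200 x 200 x 8 mm, about 0.18 kg, flush with the chest's sides, without handle; the hinge has little friction and some damping, so the cover drops shut if let go before upright and falls slowly open by itself once past about 1.75 rad.
- knife: loose palette knife lying flat on the table. Wooden handle 100 mm long, 22 mm wide, 22 mm high; origin: centre of the handle's underside; +x points along the knife to the blade's tip, z up. The thin straight steel blade (20 mm wide, 2.5 mm thick, last 8 mm 12 mm wide) lies in the handle's mid plane, 11 mm above the origin; neck 7 mm thick from x = 50 to 74 mm, blade from x = 73 to 145 mm. About 0.07 kg, centre of mass at x = 21 mm.
- knife_tip (a point): tip of the knife's blade, at (145, 0, 11) mm in the knife's frame
- jar: small white jar fixed upright in the chest, not always in its middle; 56 mm across up to 26 mm above its origin (centre of its underside), shoulder up to 32 mm, neck above
- cap_top (a point): centre of the top of the jar's cap, on its axis. The cap is a black round ribbed cap 48 mm across and 28 mm high with a thin grey line from the centre to the rim on its top; it is already started on the thread and sinks 1 mm per radian as it is screwed on (top 70 mm above the table when bottomed out).
- cap (a joint): angle of the jar's cap (rad): 0 is bottomed out (a hard stop), growing as it is unscrewed (counter-clockwise seen from above); 1.571 is a quarter turn back. It turns with a steady friction of about 0.08 N m and stays where it is left.
- brush: a loose paint brush, about 200 mm long, lying on the table
- tape: a loose roll of tape, 90 mm across and 24 mm high, lying flat
- spare_jar: a second, loose closed jar of the same make (62 mm high), standing on the open table, not part of the job
- bottle_a: a loose paint bottle, 68 mm across, 150 mm tall
- bottle_b: a loose paint bottle, 68 mm across, 150 mm tall
- water_cup: a loose glass, 72 mm across, 85 mm tall
- eraser: a loose white eraser 40 x 20 x 12 mm lying on the chest's floor
Mind the look-alikes: they are no part of the job. Of the things that look like the knife, take the one that is nearest to the robot's base at the start.

How it is judged:
By the outcome, as a careful person would: the job done as asked, in the order asked, and still so for the second after the job is handed in, while the arm keeps its last pose, push and grip.
It also fails if it takes over 64 s, if anything falls off the work surface, if the arm or the gripper's body presses on something with over 40 N, if the wrist force passes 120 N, or if a joint passes its speed limit or range.

### The arm

A 7-joint arm with a two-finger parallel gripper is mounted at the origin on the work surface. World frame = base frame: x ahead of the robot, y to its left, z up, the work surface at z = 0. Lengths are in m, angles in rad, forces in N, time in s.
With the tool pointing down it reaches from about 0.35 to 0.9 m from the base axis. Payload 19.9 kg.
Tool frame: the origin (TCP) lies on the centre line of the jaws, within the pads' length; the fingertips stand 14 mm ahead of it and the grasp point (between the pads) lies 5 mm behind it (manip.tips_ahead is the distance from the TCP to the fingertips, in m); z points along the fingers, y is the line along which they close (so a half turn about z gives the same grasp; the last joint's range is limited). The gripper opens to 85 mm and grips with 20 to 120 N. Pads are 22 mm wide; open, the fingers measure 114 mm over their backs; the gripper's body (76 mm by 85 mm) begins 54 mm behind the grasp point. The pads swing forward as they close: fully open they stand 13 mm farther back than shut.
Start: joints at [-1.387, 0.417, -0.01, 1.614, 0.005, 1.111, -0.053], TCP at [0.14, 0.609, 0.245] pointing down, gripper open.
Joint ranges: [-2.81, 2.81], [-0.39, 2.02], [-1.27, 1.25], [0.06, 2.57], [-1.19, 4.33], [0.19, 2], [-2.82, 2.82]. Speed limits (rad/s): [1.89, 1.89, 2.39, 2.39, 3.01, 3.01, 3.01].

### API

Orientations are given as a unit quaternion [w, x, y, z].
In Python, from bench import manip, optics gives the robot as it stands. The module is installed in compiled form; this text tells all that it offers.
- The arm moves only by the tool move_arm, never from a script. Its argument "moves" is a list of rows, each a list of 7 numbers: the gripper command: -1 is fully open, 1 is shut, values between are in proportion, then the shift along the tool's x, y, z in m, then the turn, a rotation vector about the tool's x, y, z in degrees. In form: [[fingers, dx, dy, dz, wx, wy, wz], ...]. A call has 1 to 5 rows; each row is the pose to reach, as a shift and turn from the pose commanded when the call began, along the tool's axes at that moment; what a row does not reach only later rows make up. A row lasts 1/12 s, in which the tool goes at most 41.7 mm and 7.16 degrees, less where a joint would pass 70% of its speed; a pose out of reach is approached as far as the arm can. A call with a gripper value outside its range is refused whole. The fingers move at their own pace and stop on an object; the grip force is fixed at half the most. Time passes only in rows, so rows that repeat a pose let the fingers close. It gives the time, the measured TCP pose, the force, the opening and the grip force at its end, in the units of the state.
- manip.get_state(): the state, without advancing time (a new reading comes with each control period).
- optics.camera(name): name is "side" or "top" or "wrist"; returns a dict with "color" (384x512x3 uint8, red, green, blue), "vertical_fov" (degrees; the focal length in pixels is half the picture's height over the tangent of half this angle, whatever the lens; pixels are square), "cx", "cy" (the principal point, pixels), "k1" (the pictures are not rectified: a ray, as slopes to the right and down, at radius r is drawn at 1 + k1 r^2 times it, then the intrinsics apply), "view" (4x4, takes a point from world to camera coordinates). Camera axes: x right, y up, looking along -z (the intrinsics and any distortion apply to the point x, -y, -z); pixel columns grow to the right and rows downward; lengths in m; the calibration is good to about 2 mm. A picture is of the moment at which its call begins. There is no depth.
- manip.hand_in(): hands the job in; it is judged then, once.
The state is a dict: "t": time; "q": joint angles; "dq": joint speeds; "joint_torque": joint torques, N m; "position": TCP position; "orientation": TCP orientation; "contact_force": force on the tool from outside, world axes, zero at the start; "moment": the same for the moment, N m; "gripper_width": finger opening in m; "finger_force": force on a finger pad.
Only numpy, scipy, OpenCV 4.12 (cv2) and the standard library are available. Lean on these libraries where they do the work, as an engineer would, in place of code of your own. Each camera call takes 0.05 s, during which the arm holds its last target. There are 200 camera calls.

## Working session

There is one attempt and no reset: what is moved stays moved. The work goes in short steps, Python scripts to look and compute and a tool call to move; the robot and the scene stay as the last step left them, time stands still between calls to the robot, and variables do not carry over. Pictures are saved under pics/ and viewed, at most 10 in all, crops included, and the job is handed in when it is done.

Besides the shell and the picture viewer there is one more tool, called in YAML: its name, and indented under it one key for each argument. move_arm: Moves the arm, as the interface text tells. Its arguments: {"type":"object","properties":{"moves":{"type":"array","items":{"type":"array","items":{"type":"number"}}}},"required":["moves"]}

```bash
mkdir -p pics; cat > h.py <<'E'
import numpy as np, cv2
from bench import manip, optics
from scipy.spatial.transform import Rotation as R
def K(c):
    h,w=c["color"].shape[:2]; f=h/2/np.tan(np.radians(c["vertical_fov"])/2)
    return f
def proj(c,p):
    q=(np.array(c["view"])@np.append(p,1))[:3]; s=np.array([q[0],-q[1]])/(-q[2])
    s=s*(1+c["k1"]*(s@s)); return s*K(c)+[c["cx"],c["cy"]]
def ray(c,u):
    d=(np.array(u,float)-[c["cx"],c["cy"]])/K(c); s=d.copy()
    for _ in range(20): s=d/(1+c["k1"]*(s@s))
    V=np.array(c["view"]); Rm=V[:3,:3]; o=-Rm.T@V[:3,3]
    v=Rm.T@np.array([s[0],-s[1],-1]); return o,v/np.linalg.norm(v)
def plane(c,u,z):
    o,v=ray(c,u); return o+v*(z-o[2])/v[2]
def two(c1,u1,c2,u2):
    o1,a=ray(c1,u1);o2,b=ray(c2,u2)
    t=np.linalg.lstsq(np.c_[a,-b],o2-o1,rcond=None)[0]
    p,q=o1+t[0]*a,o2+t[1]*b; return (p+q)/2,np.linalg.norm(p-q)
def save(n,im,s=1): cv2.imwrite("pics/"+n,cv2.resize(im[:,:,::-1],None,fx=s,fy=s,interpolation=cv2.INTER_CUBIC))
def rd(q): return R.from_quat(np.roll(q,-1))
E
python3 - <<'E'
from h import *
import pickle
cs={n:optics.camera(n) for n in("side","top","wrist")}
pickle.dump(cs,open("c0.pkl","wb"))
save("top0.png",cs["top"]["color"],1.5);
save("sw0.png",np.hstack([cs["side"]["color"],cs["wrist"]["color"]]),.78)
for n,c in cs.items():
    print(n,c["vertical_fov"],c["cx"],c["cy"],c["k1"],np.round(ray(c,(c["cx"],c["cy"])),3).tolist())
print(manip.get_state())
E
```

```text
side 44.17465375119288 260.80992238411454 188.3146309692413 -0.20138707018337712 [[0.26, 1.356, 1.159], [0.174, -0.784, -0.596]]
top 46.80323050871994 256.23433496722885 190.71542118776864 -0.00855657781544303 [[0.338, -0.049, 1.386], [0.177, -0.024, -0.984]]
wrist 63.572800796427224 258.43164375036577 190.26070371680672 -0.060695840782347917 [[0.075, 0.623, 0.374], [0.258, -0.062, -0.964]]
{'t': 0.15, 'q': array([-1.38650498,  0.41784228, -0.01030897,  1.61403712,  0.00466948,
        1.11070391, -0.05301362]), 'dq': array([ 0.00172677, -0.00054352, -0.00103147, -0.00377691,  0.0008299 ,
        0.00087636,  0.00022923]), 'joint_torque': array([ 8.90009524e-04, -8.64752412e+01,  6.79090619e-01, -4.35054159e+01,
        1.91217911e-02,  5.74176389e-03,  3.52703773e-05]), 'position': array([0.13986031, 0.60888511, 0.24480004]), 'orientation': array([-2.95788271e-05,  1.12662976e-01,  9.93633142e-01, -4.82392970e-04]), 'contact_force': array([-0.62540074,  0.71436832,  0.15359289]), 'moment': array([0.03876291, 0.02356566, 0.00922154]), 'finger_force': 0.0, 'gripper_width': 0.08550600517443838}
```

View pics/top0.png

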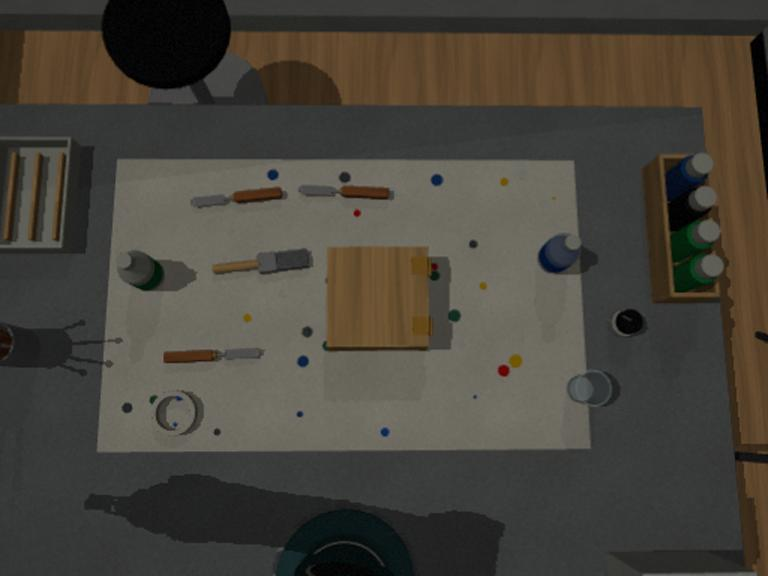

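View pics/sw0.png

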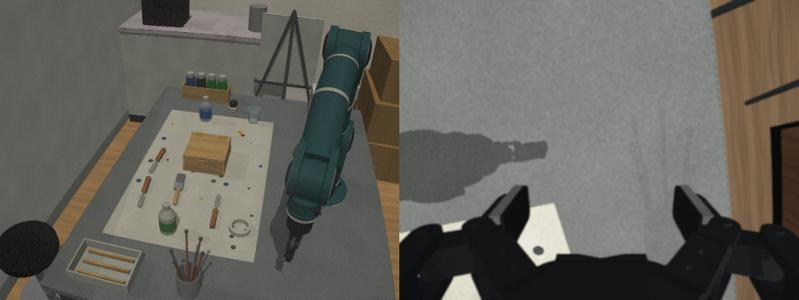

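The top view has three palette-knife look-alikes with red-brown handles, at (237,198), (347,192) and (212,355), plus a brush at (262,262). The robot's base is at the bottom, about (345,570), so the nearest knife is the one at (212,355), with its blade pointing right at the chest front. The chest is at (378,297). Its hinges are on the right, so its front faces left (+y).

```bash
python3 - <<'E'
from h import *
import pickle
cs=pickle.load(open("c0.pkl","rb")); c=cs["top"]; im=c["color"]
hsv=cv2.cvtColor(im,cv2.COLOR_RGB2HSV)
print("base px",proj(c,[0,0,0])*1.5)
m=cv2.inRange(hsv,(3,110,40),(16,255,255))
n,l,st,ce=cv2.connectedComponentsWithStats(m)
for i in range(1,n):
    if 100<st[i,4]<2500:
        ys,xs=np.where(l==i); r=cv2.minAreaRect(np.c_[xs,ys].astype(np.float32))
        print(st[i],ce[i]*1.5,plane(c,ce[i],.018).round(4),np.linalg.norm(plane(c,ce[i],.015)[:2]))
        b=cv2.boxPoints(r); print(np.array([plane(c,p,.018)[:2] for p in b]).round(4).tolist())
# cover
m=cv2.inRange(hsv,(8,60,90),(25,255,255)); 
n,l,st,ce=cv2.connectedComponentsWithStats(m)
for i in range(1,n):
    if 1500<st[i,4]<8000 and 200<st[i,0]<300:
        m1=(l==i).astype(np.uint8); cn=cv2.findContours(m1,0,2)[0][0]; 
        print(st[i], [plane(c,p,.0935).round(4)[:2].tolist() for p in cv2.boxPoints(cv2.minAreaRect(cn))])
a=im[150:290,90:300]; b=im[215:255,100:185]
save("k0.png",a,3.6); 
E
```

```text
base px [344.04732505 581.24536325]
[156 125  32  10 200] [256.6875 194.0625] [0.7845 0.1896 0.018 ] 0.8081979918726073
[[0.7896, 0.2398], [0.8013, 0.1409], [0.78, 0.1382], [0.7684, 0.2368]]
[228 124  31   8 204] [364.35294118 191.56617647] [ 0.7905 -0.0401  0.018 ] 0.7925281735712819
[[0.8029, 0.0078], [0.8031, -0.0887], [0.7796, -0.0886], [0.7794, 0.0077]]
[109 234  34   8 228] [187.63157895 355.98026316] [0.4404 0.32   0.018 ] 0.5450877173005708
[[0.4507, 0.3695], [0.4504, 0.269], [0.429, 0.2681], [0.4294, 0.3684]]
[ 490  307   22   77 1228] [753.87581433 513.16978827] [ 0.1223 -0.8184  0.018 ] 0.8290398047880049
[[0.2249, -0.7899], [0.2243, -0.8549], [0.0062, -0.8319], [0.0071, -0.7688]]
[ 277   22   74   48 2799] [[0.9569, -0.147], [1.1173, -0.1492], [1.1195, -0.3833], [0.9584, -0.3762]]
[ 218  164   68   67 4512] [[0.6523, 0.0338], [0.6523, -0.1667], [0.4544, -0.1634], [0.4551, 0.0319]]
```

View pics/k0.png

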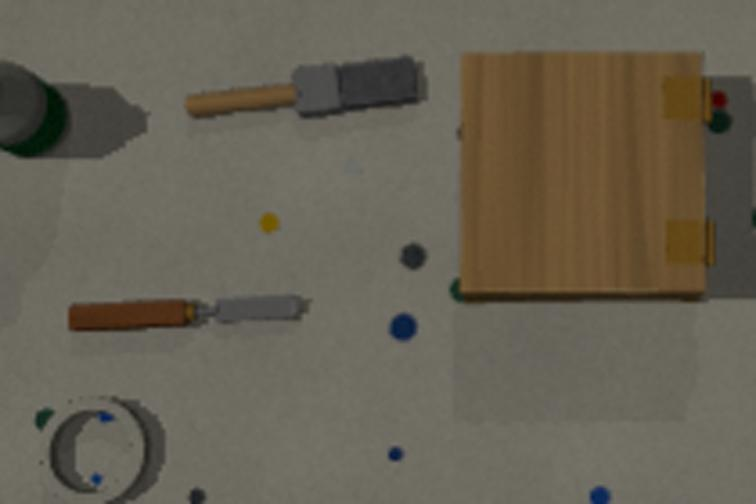

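The crop confirms the nearest knife: handle from (70,316) to (190,313), blade tip at (303,306), lying on its own. The tape is below it at (97,450), and the cover with its hinge plates on the right spans x 460-705.

```bash
cat >> h.py <<'E'
def T(yaw,pitch=0):  # tool down; tool y at world yaw (deg); 
    a=np.radians(yaw); y=np.array([np.cos(a),np.sin(a),0]); z=np.array([0,0,-1.]); x=np.cross(y,z)
    return R.from_matrix(np.c_[x,y,z])
def delta(pos,rot):
    s=manip.get_state(); r=rd(s["orientation"]); d=r.inv().apply(np.array(pos)-s["position"])
    w=(r.inv()*rot).as_rotvec(degrees=True)
    print("delta",(d*1000).round(1),"rot",w.round(1),"t",round(s["t"],2)); return d,w
E
python3 - <<'E'
from h import *
import pickle
c=pickle.load(open("c0.pkl","rb"))["top"]
f=lambda u,v:np.array([u,v])/3.6+[90,150]
for n,p,z in(("tip",(302,306),.011),("handle",(129,316),.016),("tape",(97,450),.02),("bottle",(140,407),.0)):
    q=f(*p); print(n,plane(c,q,z).round(4))
delta([.44,.285,.16],T(0))
E
```

```text
tip [0.4476 0.1726 0.011 ]
handle [0.4392 0.3182 0.016 ]
tape [0.3273 0.3387 0.02  ]
bottle [0.363  0.3097 0.    ]
delta [-365.  -248.4   85.1] rot [-0.   0.  77.1] t 0.15
```

move_arm:
  moves:
    - [0, -0.035, -0.022, 0, 0, 0, 7]
    - [0, -0.07, -0.044, 0, 0, 0, 14]
    - [0, -0.105, -0.066, 0, 0, 0, 21]
    - [0, -0.14, -0.088, 0, 0, 0, 28]
    - [0, -0.175, -0.11, 0, 0, 0, 35]

```text
t: 0.57
position: [0.2868, 0.461, 0.2452]
orientation: [-0.0, 0.409, 0.913, -0.0]
contact_force: [0.4, 1.2, 0.1]
gripper_width: 0.0429
finger_force: 0.0
```

```bash
python3 -c "
from h import *
delta([.44,.285,.16],T(3))"
```

```text
delta [-233.3   -2.8   85.2] rot [-0.   0.  38.7] t 0.57
```

move_arm:
  moves:
    - [0, -0.04, 0, 0.015, 0, 0, 7]
    - [0, -0.08, 0, 0.03, 0, 0, 14]
    - [0, -0.12, 0, 0.045, 0, 0, 21]
    - [0, -0.155, 0, 0.055, 0, 0, 28]
    - [0, -0.19, 0, 0.07, 0, 0, 35]

```text
t: 0.98
position: [0.4145, 0.3198, 0.1752]
orientation: [0.0, 0.665, 0.747, 0.0]
contact_force: [0.9, 0.4, -0.9]
gripper_width: 0.0431
finger_force: 0.0
```

move_arm:
  moves:
    - [0, -0.035, -0.025, 0.015, 0, 0, 3.5]
    - [0, -0.035, -0.025, 0.015, 0, 0, 3.5]
    - [0, -0.035, -0.025, 0.015, 0, 0, 3.5]

```text
t: 1.23
position: [0.3916, 0.2815, 0.1593]
orientation: [-0.0, 0.686, 0.728, -0.001]
contact_force: [-0.1, 0.9, 0.7]
gripper_width: 0.0423
finger_force: 0.0
```

```bash
python3 - <<'E'
from h import *
delta([.44,.285,.16],T(3.3))
c=optics.camera("wrist"); im=c["color"]; save("w1.png",im,1.2)
hsv=cv2.cvtColor(im,cv2.COLOR_RGB2HSV); m=cv2.inRange(hsv,(3,110,40),(16,255,255))
n,l,st,ce=cv2.connectedComponentsWithStats(m); i=1+st[1:,4].argmax(); print(st[i],ce[i])
cn=cv2.findContours((l==i).astype(np.uint8),0,2)[0][0]; b=cv2.boxPoints(cv2.minAreaRect(cn)); print(b,[plane(c,p,.016)[:2].round(4).tolist() for p in b], plane(c,ce[i],.018))
E
```

```text
delta [ 0.6 48.5 -0.8] rot [-0.1  0.1  0.1] t 1.23
[ 303   82   30  115 2799] [317.23544123 137.91068239]
[[300.34222 195.63885]
 [307.68262  80.63932]
 [333.13214  82.26376]
 [325.79175 197.2633 ]] [[0.4305, 0.2697], [0.4273, 0.37], [0.4488, 0.3701], [0.454, 0.2695]] [0.43991055 0.32311767 0.018     ]
```

View pics/w1.png

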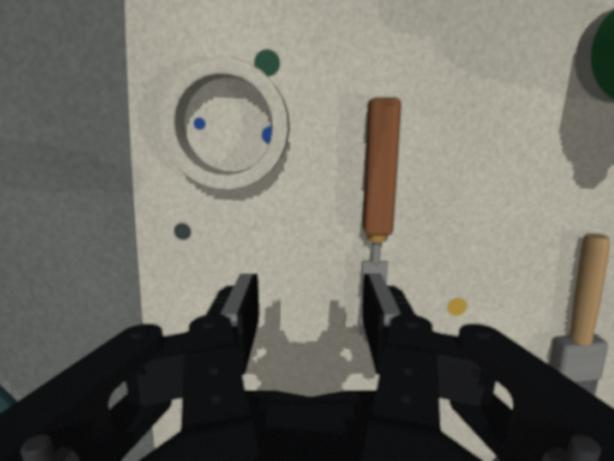

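The wrist view shows the handle at (383,165) with its blade below, at y 0.270-0.370 and x about 0.440, agreeing with the top view. The tape at (230,125) is well clear.

move_arm:
  moves:
    - [0, 0.01, 0.025, 0.02, 0, 0, 0]
    - [0, 0.021, 0.05, 0.05, 0, 0, 0]
    - [0, 0.021, 0.05, 0.09, 0, 0, 0]
    - [0, 0.021, 0.05, 0.125, 0, 0, 0]
    - [0, 0.021, 0.05, 0.142, 0, 0, 0]

```text
t: 1.7
position: [0.4402, 0.3083, 0.0146]
orientation: [-0.0, 0.684, 0.729, -0.002]
contact_force: [-1.2, -1.4, -0.4]
gripper_width: 0.0427
finger_force: 0.0
```

move_arm:
  moves:
    - [0, 0, 0, 0, 0, 0, 0]
    - [1, 0, 0, 0, 0, 0, 0]
    - [1, 0, 0, 0, 0, 0, 0]
    - [1, 0, 0, 0, 0, 0, 0]
    - [1, 0, 0, 0, 0, 0, 0]

```text
t: 2.12
position: [0.4419, 0.3087, 0.0198]
orientation: [0.0, 0.685, 0.729, 0.001]
contact_force: [1.3, 2.0, 7.2]
gripper_width: 0.0204
finger_force: 60.0
```

move_arm:
  moves:
    - [1, 0, 0, -0.02, 0, 0, 0]
    - [1, -0.015, 0.02, -0.05, 0, 0, 1]
    - [1, -0.035, 0.045, -0.07, 0, 0, 2]
    - [1, -0.06, 0.075, -0.07, 0, 0, 3.3]
    - [1, -0.1, 0.106, -0.07, 0, 0, 3.3]

```text
t: 2.53
position: [0.5495, 0.2229, 0.091]
orientation: [0.0, 0.705, 0.709, 0.002]
contact_force: [0.2, 1.4, -1.3]
gripper_width: 0.0207
finger_force: 59.0
```

move_arm:
  moves:
    - [1, 0, 0, 0, 0, 0, 0]
    - [1, 0, 0, 0, 0, 0, 0]

```text
t: 2.7
position: [0.5491, 0.2191, 0.0893]
orientation: [0.001, 0.707, 0.707, 0.001]
contact_force: [-0.2, 0.4, -0.9]
gripper_width: 0.0207
finger_force: 59.0
```

```bash
python3 - <<'E'
from h import *
import pickle
delta([.5535,.215,.09],T(0))
cs={n:optics.camera(n) for n in("side","top","wrist")}; pickle.dump(cs,open("c1.pkl","wb"))
s,w,t=(cs[n]["color"] for n in("side","wrist","top"))
u=proj(cs["side"],[.55,.1,.08]).astype(int); v=proj(cs["top"],[.55,.1,.08]).astype(int)
u0=u-[50,45]; v0=v-[50,45]; print(u0,v0,"crop origins, x4")
g=lambda a,o:cv2.resize(a[o[1]:o[1]+90,o[0]:o[0]+100],(400,360),interpolation=cv2.INTER_CUBIC)
save("n1.png",np.hstack([g(s,u0),g(t,v0)]))
E
```

```text
delta [-4.1  4.4 -0.6] rot [0.1 0.  0. ] t 2.7
[207 170] [145 153] crop origins, x4
```

View pics/n1.png

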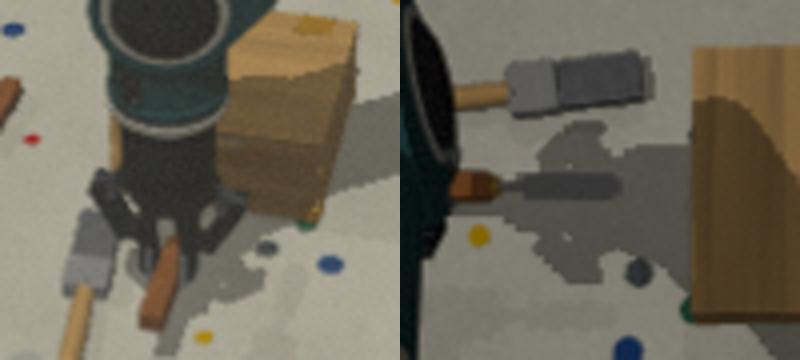

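Left crop (side view): the gripper hides the blade. Right crop (top view): the blade points straight at the chest front with its tip at (620,186), and the cover's front edge is at column 692.

```bash
python3 - <<'E'
from h import *
import pickle
c=pickle.load(open("c1.pkl","rb"))["top"]; f=lambda u,v:np.array([u-400,v])/4+[145,153]
print("tip",plane(c,f(621,186.5),.0805),"neck",plane(c,f(510,186),.0805),"tcp",manip.get_state()["position"])
im=pickle.load(open("c0.pkl","rb"))["top"]["color"]; hsv=cv2.cvtColor(im,cv2.COLOR_RGB2HSV)
m=cv2.inRange(hsv,(8,60,70),(25,255,255)); n,l,st,ce=cv2.connectedComponentsWithStats(m)
i=l[198,240]; a=(l==i)
# edges: front column per row, far row per column
rows=np.arange(172,224,4); fr=[np.where(a[r])[0].min() for r in rows]
cols=np.arange(224,276,4); fa=[np.where(a[:,k])[0].min() for k in cols]; nr=[np.where(a[:,k])[0].max() for k in cols]
print(fr,fa,nr)
print([plane(c,(np.median(fr)-.5,r),.0935)[:2].round(4) for r in (165,225)])
print([plane(c,(k,np.median(fa)-.5),.0935)[:2].round(4) for k in (224,276)])
g=cv2.cvtColor(im,cv2.COLOR_RGB2GRAY); print(g[222:242,250].tolist())
E
```

```text
tip [0.54673368 0.08621877 0.0805    ] neck [0.54725422 0.16839424 0.0805    ] tcp [0.54684014 0.22240389 0.0887007 ]
[np.int64(218), np.int64(218), np.int64(218), np.int64(218), np.int64(218), np.int64(218), np.int64(218), np.int64(218), np.int64(218), np.int64(218), np.int64(218), np.int64(218), np.int64(218)] [np.int64(164), np.int64(164), np.int64(164), np.int64(164), np.int64(164), np.int64(164), np.int64(164), np.int64(164), np.int64(164), np.int64(164), np.int64(164), np.int64(164), np.int64(164)] [np.int64(230), np.int64(230), np.int64(230), np.int64(230), np.int64(230), np.int64(230), np.int64(230), np.int64(230), np.int64(230), np.int64(230), np.int64(231), np.int64(230), np.int64(230)]
[array([0.6493, 0.0353]), array([0.4697, 0.0335])]
[array([0.6539, 0.0159]), array([ 0.6539, -0.1397])]
[86, 85, 86, 86, 87, 86, 87, 87, 89, 52, 33, 46, 92, 101, 100, 98, 99, 99, 100, 101]
```

move_arm:
  moves:
    - [1, -0.015, 0.007, 0.001, 0, 0, 0]
    - [1, -0.03, 0.007, 0.001, 0, 0, 0]
    - [1, -0.045, 0.007, 0.001, 0, 0, 0]
    - [1, -0.055, 0.007, 0.001, 0, 0, 0]
    - [1, -0.06, 0.007, 0.001, 0, 0, 0]

```text
t: 3.27
position: [0.5544, 0.1594, 0.0875]
orientation: [0.0, 0.706, 0.708, -0.0]
contact_force: [0.4, -0.3, -0.5]
gripper_width: 0.0204
finger_force: 59.0
```

move_arm:
  moves:
    - [1, -0.006, 0, 0, 0, 0, 0]
    - [1, -0.012, 0, 0, 0, 0, 0]
    - [1, -0.012, 0, 0, 0, 0, 0]

```text
t: 3.52
position: [0.5547, 0.1484, 0.0874]
orientation: [0.0, 0.706, 0.708, -0.0]
contact_force: [-0.1, -0.6, 0.0]
gripper_width: 0.0204
finger_force: 59.0
```

```bash
python3 - <<'E'
from h import *
import pickle
S=[manip.get_state() for _ in range(3)]
c=optics.camera("top"); s=optics.camera("side"); S.append(manip.get_state())
for q in S: print(q["position"].round(4),q["contact_force"].round(1))
v0=np.array([160,170]); save("n2.png",np.hstack([c["color"][170:230,160:240],s["color"][170:230,220:300]]),4.5)
E
```

```text
[0.5547 0.1484 0.0874] [-0.1 -0.6  0. ]
[0.5547 0.1484 0.0874] [-0.1 -0.6  0. ]
[0.5547 0.1484 0.0874] [-0.1 -0.6  0. ]
[0.5547 0.1497 0.0873] [-0.1  0.6 -0.8]
```

View pics/n2.png

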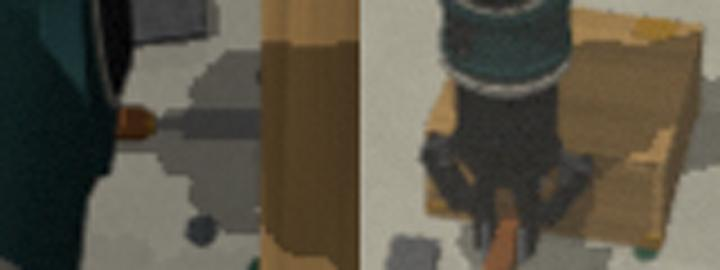

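The blade slid about 18 mm into the notch with no contact force. Left crop: the blade passes under the cover's edge at about (260,124). Next I push it deeper, then lift along the cover's arc.

move_arm:
  moves:
    - [1, -0.01, 0, 0, 0, 0, 0]
    - [1, -0.018, 0, 0, 0, 0, 0]
    - [1, -0.018, 0, 0, 0, 0, 0]
    - [1, -0.018, 0, -0.006, 0, 0, 0]
    - [1, -0.018, 0, -0.012, 0, 0, 0]

```text
t: 4.03
position: [0.5546, 0.1313, 0.0996]
orientation: [-0.0, 0.706, 0.709, -0.0]
contact_force: [0.2, -1.1, -1.6]
gripper_width: 0.0211
finger_force: 58.8
```

move_arm:
  moves:
    - [1, -0.001, 0, -0.01, 0, 0, 0]
    - [1, -0.003, 0, -0.021, 0, 0, 0]
    - [1, -0.006, 0, -0.035, 0, 0, 0]
    - [1, -0.01, 0, -0.0485, 0, 0, 0]
    - [1, -0.01, 0, -0.0485, 0, 0, 0]

```text
t: 4.45
position: [0.5561, 0.1211, 0.1511]
orientation: [0.001, 0.706, 0.709, 0.002]
contact_force: [0.4, -0.5, -1.2]
gripper_width: 0.0204
finger_force: 58.9
```

```bash
python3 - <<'E'
from h import *
c=optics.camera("top"); s=optics.camera("side"); q=manip.get_state()
print(q["position"].round(4),q["contact_force"].round(1))
save("n3.png",np.hstack([c["color"][140:240,150:300],s["color"][130:230,190:340]]),2.6)
E
```

```text
[0.5551 0.1218 0.1485] [ 0.2  0.7 -2.3]
```

View pics/n3.png

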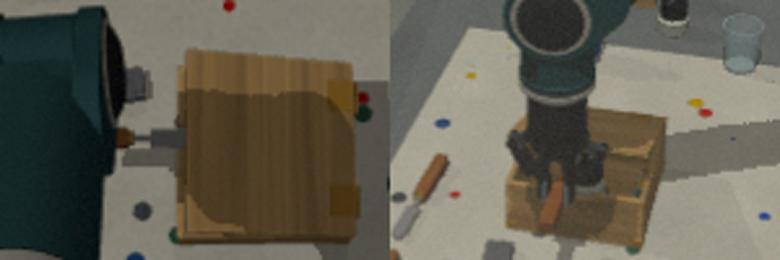

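The cover is up by about 20° and resting on the blade: the raised edge is at column 180 on the left, and the chest interior shows on the right. I continue along the arc.

move_arm:
  moves:
    - [1, -0.005, 0, -0.0135, 0, 0, 0]
    - [1, -0.012, 0, -0.026, 0, 0, 0]
    - [1, -0.02, 0, -0.0385, 0, 0, 0]
    - [1, -0.0285, 0, -0.05, 0, 0, 0]
    - [1, -0.0385, 0, -0.0605, 0, 0, 0]

```text
t: 4.97
position: [0.555, 0.0822, 0.2095]
orientation: [0.0, 0.706, 0.709, 0.0]
contact_force: [-0.6, 1.2, -1.3]
gripper_width: 0.0209
finger_force: 59.0
```

move_arm:
  moves:
    - [1, -0.0105, 0, -0.01, 0, 0, 0]
    - [1, -0.022, 0, -0.0185, 0, 0, 0]
    - [1, -0.034, 0, -0.026, 0, 0, 0]
    - [1, -0.047, 0, -0.033, 0, 0, 0]
    - [1, -0.0605, 0, -0.0385, 0, 0, 0]

```text
t: 5.38
position: [0.5552, 0.021, 0.2476]
orientation: [0.0, 0.706, 0.709, 0.0]
contact_force: [-0.2, 0.9, -1.2]
gripper_width: 0.0208
finger_force: 59.0
```

```bash
python3 - <<'E'
from h import *
c=optics.camera("top"); s=optics.camera("side"); q=manip.get_state()
print(q["position"].round(4),q["contact_force"].round(1))
save("n4.png",np.hstack([c["color"][120:250,150:340],s["color"][90:220,180:370]]),2)
E
```

```text
[0.5556 0.0193 0.2479] [ 1.1  0.4 -1.1]
```

View pics/n4.png

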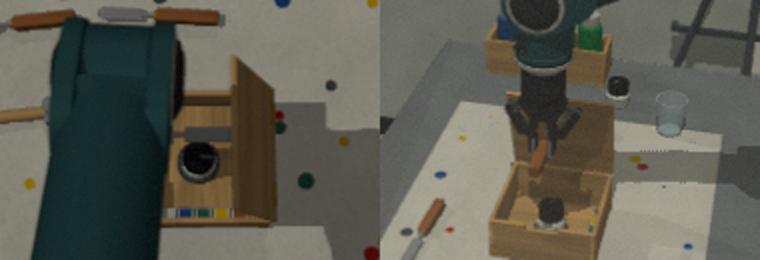

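The cover stands at about 70°, with the blade's tip on its underside at (232,135) on the left. The jar with its black cap shows at (200,160). I push the cover past upright.

move_arm:
  moves:
    - [1, -0.014, 0, -0.0045, 0, 0, 0]
    - [1, -0.028, 0, -0.0075, 0, 0, 0]
    - [1, -0.042, 0, -0.0095, 0, 0, 0]
    - [1, -0.0565, 0, -0.01, 0, 0, 0]
    - [1, -0.071, 0, -0.0095, 0, 0, 0]

```text
t: 5.9
position: [0.5555, -0.0492, 0.2563]
orientation: [-0.0, 0.705, 0.709, -0.0]
contact_force: [0.6, 0.4, -0.8]
gripper_width: 0.0206
finger_force: 59.1
```

move_arm:
  moves:
    - [1, -0.0145, 0, 0.002, 0, 0, 0]
    - [1, -0.0285, 0, 0.005, 0, 0, 0]
    - [1, -0.042, 0, 0.0095, 0, 0, 0]
    - [1, -0.055, 0, 0.015, 0, 0, 0]
    - [1, -0.055, 0, 0.015, 0, 0, 0]

```text
t: 6.32
position: [0.555, -0.1062, 0.2403]
orientation: [-0.0, 0.706, 0.708, -0.001]
contact_force: [0.1, -0.5, -0.4]
gripper_width: 0.0202
finger_force: 59.1
```

```bash
python3 - <<'E'
from h import *
c=optics.camera("top"); s=optics.camera("side"); q=manip.get_state()
print(q["t"],q["position"].round(4),q["contact_force"].round(1))
save("n5.png",np.hstack([c["color"][120:250,150:340],s["color"][90:220,180:370]]),2)
E
```

```text
6.4167 [ 0.5557 -0.1037  0.241 ] [-0.3  0.6  0.2]
```

View pics/n5.png

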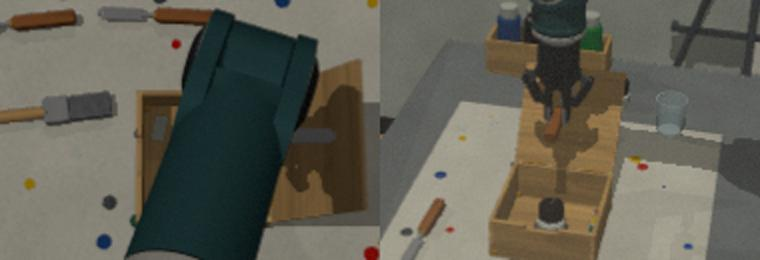

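The cover is at about 115° and falling open by itself. I carry the knife back over the front and lay it down there.

move_arm:
  moves:
    - [1, 0.04, 0, 0, 0, 0, 0]
    - [1, 0.08, -0.01, 0, 0, 0, 0]
    - [1, 0.12, -0.02, 0, 0, 0, 0]
    - [1, 0.16, -0.03, 0, 0, 0, 0]
    - [1, 0.2, -0.04, 0, 0, 0, 0]

```text
t: 6.83
position: [0.5139, 0.099, 0.2417]
orientation: [0.0, 0.705, 0.709, 0.0]
contact_force: [1.3, 0.9, -0.1]
gripper_width: 0.0206
finger_force: 59.1
```

move_arm:
  moves:
    - [1, 0.04, -0.01, 0, 0, 0, 0]
    - [1, 0.075, -0.015, 0.01, 0, 0, 0]
    - [1, 0.105, -0.015, 0.03, 0, 0, 0]
    - [1, 0.105, -0.015, 0.07, 0, 0, 0]
    - [1, 0.105, -0.015, 0.11, 0, 0, 0]

```text
t: 7.25
position: [0.4992, 0.2047, 0.131]
orientation: [0.0, 0.704, 0.71, 0.002]
contact_force: [0.9, 0.2, -1.8]
gripper_width: 0.0211
finger_force: 59.1
```

move_arm:
  moves:
    - [1, 0, 0, 0.04, 0, 0, 0]
    - [1, 0, 0, 0.075, 0, 0, 0]
    - [1, 0, 0, 0.095, 0, 0, 0]
    - [1, 0, 0, 0.107, 0, 0, 0]
    - [1, 0, 0, 0.109, 0, 0, 0]

```text
t: 7.67
position: [0.4985, 0.2015, 0.0207]
orientation: [-0.0, 0.705, 0.709, -0.001]
contact_force: [-0.9, -0.1, -0.7]
gripper_width: 0.0205
finger_force: 59.1
```

```bash
python3 - <<'E'
from h import *
c=optics.camera("side"); q=manip.get_state()
print(q["t"],q["position"].round(4),q["contact_force"].round(1),rd(q["orientation"]).as_matrix().round(3).tolist())
E
```

```text
7.7167 [0.4991 0.2016 0.0218] [-0.4  0.3  0.3] [[-0.005, 1.0, -0.001], [1.0, 0.005, -0.0], [-0.0, -0.001, -1.0]]
```

move_arm:
  moves:
    - [1, 0, 0, 0.001, 0, 0, 0]
    - [1, 0, 0, 0.002, 0, 0, 0]
    - [1, 0, 0, 0.003, 0, 0, 0]
    - [1, 0, 0, 0.003, 0, 0, 0]

```text
t: 8.05
position: [0.4998, 0.2015, 0.0201]
orientation: [0.0, 0.705, 0.709, 0.001]
contact_force: [-1.0, 0.6, -0.3]
gripper_width: 0.0206
finger_force: 59.1
```

move_arm:
  moves:
    - [1, 0, 0, 0.001, 0, 0, 0]
    - [1, 0, 0, 0.0015, 0, 0, 0]
    - [1, 0, 0, 0.0015, 0, 0, 0]

```text
t: 8.3
position: [0.4999, 0.2015, 0.0197]
orientation: [-0.0, 0.706, 0.709, 0.001]
contact_force: [-11.8, -4.2, 36.3]
gripper_width: 0.0204
finger_force: 64.0
```

move_arm:
  moves:
    - [1, 0, 0, -0.001, 0, 0, 0]
    - [0.1, 0, 0, -0.001, 0, 0, 0]
    - [0.1, 0, 0, -0.001, 0, 0, 0]
    - [0.1, 0, 0, -0.002, 0, 0, 0]

```text
t: 8.63
position: [0.4994, 0.2012, 0.0198]
orientation: [0.0, 0.705, 0.709, -0.0]
contact_force: [0.7, 0.0, -0.0]
gripper_width: 0.0382
finger_force: 0.0
```

move_arm:
  moves:
    - [0.1, 0, 0, -0.015, 0, 0, 0]
    - [0.1, 0, 0, -0.05, 0, 0, 0]
    - [-0.5, 0, 0, -0.09, 0, 0, 0]
    - [-1, -0.03, 0.01, -0.13, 0, 0, 0]
    - [-1, -0.07, 0.02, -0.17, 0, 0, 0]

```text
t: 9.05
position: [0.5153, 0.1493, 0.1743]
orientation: [0.0, 0.704, 0.71, 0.001]
contact_force: [1.5, -0.5, 0.7]
gripper_width: 0.0728
finger_force: 0.0
```

```bash
python3 - <<'E'
from h import *
import pickle
cs={n:optics.camera(n) for n in("side","top","wrist")}; pickle.dump(cs,open("c2.pkl","wb")); q=manip.get_state()
print(q["t"],q["position"].round(4),q["contact_force"].round(1))
save("n6.png",np.hstack([cs["top"]["color"][110:250,130:350],cs["side"]["color"][90:230,170:390]]),1.8)
E
```

```text
9.2 [0.5167 0.1466 0.1743] [-0.2  0.8 -1.5]
```

View pics/n6.png

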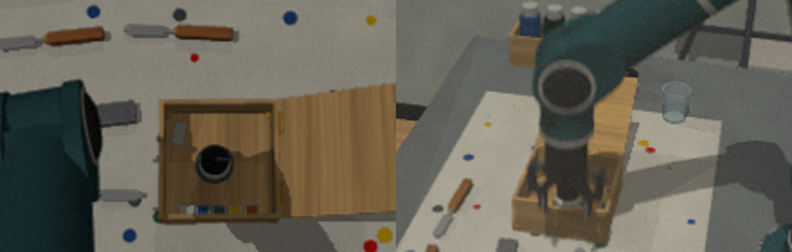

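The cover lies fully open on the right, and the knife lies on the table in front of the chest with its tip at (147,195) on the left. The jar's cap is at (213,160), and its grey line points right.

```bash
python3 - <<'E'
from h import *
import pickle
cs=pickle.load(open("c2.pkl","rb"))
for n,z in(("top",.073),("wrist",.073)):
    c=cs[n]; g=cv2.cvtColor(c["color"],cv2.COLOR_RGB2GRAY)
    e=proj(c,[.553,-.07,z]).astype(int); print(n,"expected",e)
    if n=="top":
        m=(g<45).astype(np.uint8); m[:e[1]-20]=0;m[e[1]+20:]=0;m[:,:e[0]-20]=0;m[:,e[0]+20:]=0
        k,l,st,ce=cv2.connectedComponentsWithStats(m); i=1+st[1:,4].argmax(); print(st[i],ce[i])
        print(plane(c,ce[i],.07)); x,y,w,h=st[i,:4]
        print([plane(c,p,.073)[:2].round(4) for p in((x-.5,ce[i][1]),(x+w-.5,ce[i][1]),(ce[i][0],y-.5),(ce[i][0],y+h-.5))])
        print(g[e[1]-12:e[1]+14,e[0]-12:e[0]+14])
delta([.553,-.07,.17],T(0))
E
```

```text
top expected [252 197]
[239 191  21  21 317] [248.95899054 200.42271293]
[ 0.54572518 -0.05858071  0.07      ]
[array([ 0.5453, -0.0273]), array([ 0.5452, -0.0901]), array([ 0.5755, -0.0586]), array([ 0.5118, -0.0585])]
[[ 99 102  97  99  98  97  97  98 102 102  97  94  94  96  94  87  84  85
   90  86  87  84  82  85  92  91]
 [100 101  96  98  98  95  95  98 103 102  97  94  94  95  93  87  84  86
   90  85  87  85  82  84  93  91]
 [ 98 101  95  98  98  96  95  99 103 102  98  95  94  95  93  88  85  86
   89  85  86  84  82  85  93  91]
 [ 99 102  97  99  98  97  95  99 101 101  99  94  94  95  93  88  83  86
   89  87  87  82  81  85  92  92]
 [ 98 102  95  99  98  96  95  96 102 100  96  95  94  95  94  90  83  84
   87  87  86  84  83  85  93  90]
 [ 98 100  95  98  98  91  72  62  56  56  54  59  83  96  93  89  84  84
   88  87  88  84  82  85  93  91]
 [ 97 101  94  92  71  46  28  24  17  18  19  25  39  52  67  90  85  85
   89  86  87  85  84  85  92  92]
 [100  99  78  54  27  12  14   8  12   9  10   8  12  14  31  53  67  84
   87  87  88  85  81  85  93  92]
 [ 95  8
[... 1335 characters left out ...]
 5   4   2   5   3  13  40  62  52  30
   30  48  58  57  56  57  62  61]
 [ 21  29  42  55  59  50  26   9   4   4   4  13  34  48  61  56  33  27
   38  55  60  56  56  56  61  62]
 [ 37  24  29  42  55  65  58  58  58  58  58  58  60  63  53  38  23  31
   45  57  60  58  56  57  62  63]
 [ 50  31  25  27  38  48  53  60  61  61  62  60  52  46  34  27  26  38
   56  60  59  57  56  56  60  62]
 [ 56  47  28  21  25  32  34  41  47  48  46  39  30  27  21  25  39  51
   56  59  59  59  58  56  62  61]
 [ 53  52  43  36  25  22  25  24  29  28  28  25  25  28  43  52  50  52
   56  57  59  60  57  57  63  61]]
wrist expected [292 400]
delta [-216.7   36.     4.2] rot [ 0.2 -0.1  0.1] t 9.2
```

move_arm:
  moves:
    - [-1, -0.04, 0.008, 0, 0, 0, 0]
    - [-1, -0.08, 0.016, 0, 0, 0, 0]
    - [-1, -0.12, 0.024, 0, 0, 0, 0]
    - [-1, -0.16, 0.032, 0, 0, 0, 0]
    - [-1, -0.2, 0.036, 0, 0, 0, 0]

```text
t: 9.62
position: [0.5522, -0.0525, 0.1712]
orientation: [-0.0, 0.705, 0.709, -0.0]
contact_force: [0.9, -0.2, -0.8]
gripper_width: 0.0856
finger_force: 0.0
```

move_arm:
  moves:
    - [-1, -0.006, 0, 0, 0, 0, 0]
    - [-1, -0.006, 0, 0, 0, 0, 0]

```text
t: 9.78
position: [0.5517, -0.0603, 0.1711]
orientation: [-0.0, 0.707, 0.707, -0.001]
contact_force: [-0.8, 0.0, -0.5]
gripper_width: 0.0854
finger_force: 0.0
```

```bash
cat > cap.py <<'E'
from h import *
c=optics.camera("wrist"); g=cv2.cvtColor(c["color"],cv2.COLOR_RGB2GRAY); s=manip.get_state()
e=proj(c,[.553,-.06,.073]).astype(int); print("exp",e)
cv2.imwrite("pics/w_cap.png",g)
m=cv2.morphologyEx((g<30).astype(np.uint8),cv2.MORPH_OPEN,np.ones((5,5)))
k,l,st,ce=cv2.connectedComponentsWithStats(m)
for i in range(1,k):
    if st[i,4]>300: print(st[i],ce[i].round(1))
i=l[e[1],e[0]]
if i:
    cn=max(cv2.findContours((l==i).astype(np.uint8),0,2)[0],key=cv2.contourArea)
    P=np.array([plane(c,p,.074)[:2] for p in cn[:,0].astype(float)])
    (cx,cy),r=cv2.minEnclosingCircle(P.astype(np.float32)); print("circle",cx,cy,r, P.min(0),P.max(0))
print(s["position"].round(4),s["t"])
E
python3 cap.py; python3 - <<'E'
import cv2;g=cv2.imread("pics/w_cap.png",0)
g=cv2.resize(g,(64,48),interpolation=cv2.INTER_AREA)
for r in g: print("".join(" .:-=+*#%@"[min(9,v//14)] for v in r))
E
```

```text
exp [260 194]
[ 232  158   58   60 2524] [260.8 186.3]
[   82   240   430   144 28046] [299.7 335.3]
[   0  289   83   95 5676] [ 34.1 337.9]
[ 0.5518 -0.0581  0.1711] 9.8333
@@@@@@@@@@@@@@*+%@@@@@@@@@@@@@@@@@@@@@@@@@@*#%%%%@@@@@@@@@@@@@@@
@+@@@@@@@@@@@@+++@@@@@@@@@@@@@@@@@@@@@@@@@@*%##*#@@@@@@@@@@@@@@@
@@@@@@@@@@@@@@%+%@@@@@@@@@@@@@@@@@@@@@@@@@@%#%%@@@@@@@@@@@@@@@@@
@@@@@@@@@@@@@@@@@@@@@@@#@@@@@@@@@@@@@@@@@@@@@@@@@@@@@@@@@@@@@@@@
@@@@@@@@@@@@@@@@@@@@@@@@@@@@@@@@@@@@@@@@@@@@@@@@@@@@@@@@@@@@@@@@
@@@@@@@@@@@@@@@@@@@@@@@@@@@@@@@@@@@@@@@@@@@@@@@@@@@@@@@@@@@@@@@@
@@@@@@@@@@@@@@@@@@@@@@@@@@@@@@@@@@@@@@@@@@@@@@@@@@@@@@@@@@@@@@@@
@@@@@@@@@@@@@@@@@@@@@@@@@@@@@@@@@@@@@@@@@@@@@@@@@@@@@@@@@@@@@@@@
@@@@@@@@@@@@@@@@@@@@@@@@@@@@@@@@@@@@@@@@@@@@@@@@@@@@@@@@@@@@@@@@
@@@@@@@@@@@@@@@@%%%%%#######%%%%%%%%%%*##########@@@@@@@@@@@@@@@
@@@@@@@@@@@@@@@#+++**####%%%%%%%%###########**+++%@@@@@@@@@@@@@@
@@@@@@@@@@@@@@@#+++*#%%%%%%%%%%%%###########*++++%@@@@@@@@@@@@@@
@@@@@@@@@@@@@@@%+++*@@@@@%%%%%%%%%%%%%@%%%%##++++@@@@@@@@@@@@@@@
@@@@@@@@@@@@@@@@+++*%%%%%%%%%%%%%%%%%%@@@@%%#++++@@@@@@@@@@@@@@+
@@@@@@@@@@@@@@@
[... 1494 characters left out ...]
.....=##+=========+++++++++++#%:.........::-..:::@
+.........:........*#*==++===++++++++++*+++*#+........:........:
.......:::::.......*@@########%#####%%%%###@@=.......:::::......
.......::::::...:..:%@***++++*#####*++++***@+...:...::-:::......
.......::::::.......:@##%:....:--::....-%###:.......:::::.......
........::::::....:..-+..................:+:..:....::::::.......
.........:--::....:...........................:....::=-::.......
...:....+@@@:::...................................:::@@@-....:..
........@@@@-::..................................:::*@@@@.......
.......+@@@@+:::.................................:::@@@@@=......
.......@@@@@@:::................................:::=@@@@@@......
```

```bash
python3 - <<'E'
from h import *
g=cv2.imread("pics/w_cap.png",0); c=optics.camera("wrist")
print(g[150:230:2,254:270:2])
m=(g<35)
for r in range(160,216,6):
    x=np.where(m[r,215:305])[0]+215; print(r,x.min(),x.max(),plane(c,(x.min()-.5,r),.074)[:2].round(4),plane(c,(x.max()+.5,r),.074)[:2].round(4))
for r in(180,185,190,195): print(r,plane(c,(260.5,r),.074)[:2].round(4))
E
```

```text
[[173 187 193 193 191 187 184 178]
 [197 200 203 203 202 203 204 203]
 [183 176 184 183 166 177 195 198]
 [113  84  96  97  69  92 129 134]
 [ 39  17  21  21  20  22  31  34]
 [ 20  20  18  19  22  21  17  18]
 [ 26  27  27  27  27  26  25  25]
 [ 29  28  28  27  28  27  27  27]
 [ 27  27  27  26  28  28  27  26]
 [ 28  28  26  27  27  27  27  27]
 [ 27  29  27  27  27  26  27  27]
 [ 27  27  27  27  27  27  27  27]
 [ 27  27  26  26  27  26  26  26]
 [ 28  27  27  27  26  26  27  26]
 [ 28  27  27  27  26  27  28  26]
 [ 26  27  26  27  27  27  26  26]
 [ 26  27  27  26  26  27  27  26]
 [ 25  26  26  27  26  26  27  26]
 [ 27  27  27  27  27  26  27  26]
 [ 26  26  25  27  27  26  27  26]
 [ 27  27  27  26  26  26  26  27]
 [ 27  27  28  31  29  26  26  26]
 [ 26  28  52  72  65  37  27  26]
 [ 27  30  77 108 100  52  27  27]
 [ 26  31  84 112 104  53  27  26]
 [ 25  35  89 112 101  47  25  27]
 [ 26  35  94 112  98  41  26  25]
 [ 26  38  98 112  98  38  25  26]
 [ 26  40 100 113  96  36  25  26]
 [ 26  42 100 112  93  32  24  26]
 [ 27  47 101 112  86  31  25  26]
 [ 26  52 104 1
[... 168 characters left out ...]
9 116 116 117 114 108 108]
 [117 118 117 117 117 114 108 107]
 [117 117 117 116 116 114 108 107]
 [122 118 118 118 118 116 109 119]]
160 248 271 [ 0.5434 -0.031 ] [ 0.5611 -0.031 ]
166 241 281 [ 0.5382 -0.0355] [ 0.5686 -0.0355]
172 237 285 [ 0.5352 -0.0401] [ 0.5717 -0.04  ]
178 234 287 [ 0.5329 -0.0447] [ 0.5733 -0.0446]
184 233 290 [ 0.532  -0.0493] [ 0.5757 -0.0492]
190 232 290 [ 0.5312 -0.054 ] [ 0.5758 -0.0539]
196 233 289 [ 0.5318 -0.0587] [ 0.5752 -0.0586]
202 235 286 [ 0.5333 -0.0635] [ 0.573  -0.0634]
208 238 283 [ 0.5355 -0.0683] [ 0.5709 -0.0683]
214 245 276 [ 0.5408 -0.0732] [ 0.5656 -0.0732]
180 [ 0.5531 -0.0462]
185 [ 0.5531 -0.05  ]
190 [ 0.5531 -0.0539]
195 [ 0.5531 -0.0579]
```

```bash
python3 - <<'E'
from h import *
g=cv2.imread("pics/w_cap.png",0).astype(int); c=optics.camera("wrist"); s=manip.get_state()
print(s["q"].round(3))
p=g[:,200:225].mean(1).round().astype(int); print(p[60:135].tolist()); print(g[240:330,240:280].mean(1).astype(int).tolist())
for r in(76,80,100,104,264,272): print(r,plane(c,(212,r),.085)[:2].round(4))
E
```

```text
[-0.312  0.406  0.447  1.872 -0.217  0.913  0.243]
[219, 207, 194, 185, 181, 181, 180, 181, 180, 180, 180, 179, 171, 151, 118, 90, 77, 76, 77, 79, 81, 92, 109, 122, 126, 126, 123, 121, 118, 117, 117, 120, 123, 126, 127, 128, 127, 127, 126, 125, 125, 124, 124, 123, 123, 121, 121, 121, 121, 122, 122, 120, 119, 117, 116, 115, 116, 116, 117, 117, 118, 120, 121, 122, 121, 121, 120, 120, 121, 122, 124, 135, 157, 174, 178]
[179, 179, 179, 177, 178, 181, 185, 189, 193, 197, 199, 199, 197, 194, 190, 188, 187, 185, 183, 179, 173, 166, 160, 156, 154, 149, 135, 117, 106, 104, 105, 106, 107, 107, 106, 104, 102, 102, 104, 107, 110, 113, 116, 117, 115, 107, 94, 85, 80, 79, 80, 80, 80, 80, 78, 75, 73, 72, 71, 71, 72, 73, 73, 73, 73, 72, 73, 75, 77, 78, 77, 78, 84, 97, 110, 117, 119, 120, 119, 119, 115, 105, 97, 99, 104, 105, 102, 93, 76, 56]
76 [0.5207 0.0282]
80 [0.5206 0.0257]
100 [0.5202 0.0129]
104 [0.5202 0.0102]
264 [ 0.516  -0.1092]
272 [ 0.5157 -0.1161]
```

move_arm:
  moves:
    - [-1, 0, 0, 0, 0, 0, -7]
    - [-1, 0, 0, 0, 0, 0, -14]
    - [-1, 0, 0, 0, 0, 0, -21]
    - [-1, 0, 0, 0, 0, 0, -28]
    - [-1, 0, 0, 0, 0, 0, -35]

```text
t: 10.35
position: [0.5521, -0.0556, 0.1718]
orientation: [-0.0, 0.456, 0.89, 0.0]
contact_force: [-0.1, -0.6, -0.8]
gripper_width: 0.0853
finger_force: 0.0
```

```bash
python3 -c "
from h import *
print(manip.get_state()['q'].round(3))"
```

```text
[-0.208  0.39   0.314  1.868 -0.15   0.907  0.801]
```

move_arm:
  moves:
    - [-1, 0, 0, 0, 0, 0, -7]
    - [-1, 0, 0, 0, 0, 0, -14]
    - [-1, 0, 0, 0, 0, 0, -21]
    - [-1, 0, 0, 0, 0, 0, -28]
    - [-1, 0, 0, 0, 0, 0, -35]

```text
t: 10.77
position: [0.5522, -0.0556, 0.1718]
orientation: [-0.0, 0.167, 0.986, 0.0]
contact_force: [-0.6, 0.1, 0.0]
gripper_width: 0.0849
finger_force: 0.0
```

move_arm:
  moves:
    - [-1, 0, 0, 0, 0, 0, -7]
    - [-1, 0, 0, 0, 0, 0, -14]
    - [-1, 0, 0, 0, 0, 0, -21]
    - [-1, 0, 0, 0, 0, 0, -28]
    - [-1, 0, 0, 0, 0, 0, -35]

```text
t: 11.18
position: [0.5521, -0.0556, 0.1718]
orientation: [-0.0, -0.137, 0.991, 0.0]
contact_force: [0.9, -0.4, -0.2]
gripper_width: 0.0853
finger_force: 0.0
```

move_arm:
  moves:
    - [-1, 0, 0, 0, 0, 0, -7]
    - [-1, 0, 0, 0, 0, 0, -14]
    - [-1, 0, 0, 0, 0, 0, -20]
    - [-1, 0, 0, 0, 0, 0, -20]
    - [-1, 0, 0, 0, 0, 0, -20]

```text
t: 11.6
position: [0.5521, -0.0563, 0.1719]
orientation: [-0.0, -0.302, 0.953, 0.0]
contact_force: [0.1, 0.3, -0.3]
gripper_width: 0.0853
finger_force: 0.0
```

```bash
python3 - <<'E'
from h import *
c=optics.camera("wrist"); g=cv2.cvtColor(c["color"],cv2.COLOR_RGB2GRAY); s=manip.get_state(); cv2.imwrite("pics/w_cap2.png",g)
print(s["q"].round(3),s["position"].round(4),rd(s["orientation"]).as_matrix().round(3).tolist())
e=proj(c,[.553,-.056,.074]); print(e)
m=(g<40).astype(np.uint8); k,l,st,ce=cv2.connectedComponentsWithStats(m)
i=l[int(e[1])-8,int(e[0])-8]; print(st[i],ce[i])
cn=max(cv2.findContours((l==i).astype(np.uint8),0,2)[0],key=cv2.contourArea); h=cv2.convexHull(cn)[:,0].astype(float)
P=np.array([plane(c,p,.074)[:2] for p in h]); r=rd(s["orientation"]).as_matrix()
U=(P-s["position"][:2])@r[:2,:2]; print("tool x/y range (mm)",(U.min(0)*1000).round(1),(U.max(0)*1000).round(1))
g=cv2.resize(g,(64,48),interpolation=cv2.INTER_AREA)
for q in g[14:36]: print("".join(" .:-=+*#%@"[min(9,v//14)] for v in q))
E
```

```text
[ 4.900e-02  3.770e-01 -3.000e-03  1.859e+00  1.000e-03  9.060e-01
  2.229e+00] [ 0.5522 -0.0566  0.1719] [[-0.818, -0.575, -0.0], [-0.575, 0.818, 0.0], [0.0, 0.0, -1.0]]
[259.12855753 197.98745268]
[     0      0    512    384 154596] [255.7670703 154.8392908]
tool x/y range (mm) [-134.9 -235.8] [142.2 226.1]
#####%%#%%%#####@%+++%@@@@@@@@@@@@@@@@@@*#@**%@@@@@@@@@@@@@@@@@@
#####%#%%%#####%%*+*%@@@@@@@@@@@@@@@@@@@**@@#**@@@@@@@@@@@@@@@@@
#*##%%#%%%####%@#+##@@@@@@@@@@@@@@@@@@@@@@@@@#**@@@@@@@@@@@@@@@@
#*##%#%%%#####%%+##@@@@@@@@%%%@@@@@@@@@@@@@@@@%**%@@@@@@@@@@@@@@
###%%%%%%#####@#+#%@@@@@@@%%%#==+*@@@@@@@@@@@@@#**#@@@@@@@@@@@@@
@@@@@@@%##@@#%%+##@@@@@@@@#%#+%%%@#%@@@@@@%%@@@#****@@@**@@@@@@@
@@@@@@@@@@@@@@%%%@@@@@@@@@##+%=:.-@#@@@@@%%@@@%**+++*@@#*@@@@@@@
@@@@@@@@@@@@@@%%#@@@@@@@@@#**-.:::-@@@@@%%@@@%***+++@@@@@@@@@@@@
@@@@@@@@@@@@@@%#@@@@@@@@@@@#=+-::::#@@@@%@@@@***+++%@@@@@@@@@@@@
@@@@@@@@@@@@@%%#@@@@@@@@@@@@:-*=:::-@@@%%@@@#+*+++#@@@@@@@@@@@@@
@@@@@@@@@@@@%%#@@@@@@@@@@@@@=::=:::-@@%%@@%#+**++*@@@@@@@@@@@@@@
@@@@@@@@@@@@%#**#@@@@@@@@@@@#::::::*@@%@@%%***++*@@@@@@@@@@@@@@@
@@@@@@@@@@@%#***+*%@@@@@@@@@@-::::-@@%@@%%***++*@@@@@@@@@@@@@@@@
@@@@@@@@@@@*******+*@@@@@@@@@@*--+@@%%%%%***+++@@@@@@@@@@@@@@@@@
@@@@@@@@@@@%********+#@@@@@@@@@@@@%%%%%%#+**+#@@@@@@@@@@@@@@@@@@
@@@@@@@@@@@@@******+++*@@@@@@@@@@%%#%%##+**++@@@@@@@@@@@@@@@@@@@
@@@@@@@@@@@@@@%****::***#@@@@@@@%%%@%##+****.-#@@@@@@@@@@@@@@@@@
@@@@@@@@@@@@@@@@=*-.:*****@@@@@@%%@@@%+****@..=*@@@@@@@@@#@@@@@@
@@@@@@@@@@@@@@@=+=..:*******@@@%%@@%%*+***@@...+=#@@@@@@*%%@@@@@
@@@@@@@@@@@@@@*++....********%%%%@%%*+***@@@...:*=@@@@@@@@@@@@@@
@@@@@@@@@@@@@*=*:...:%*********#%%%#+***%@@@....=*-@@@@@@@@@@%@@
@@@@@@@@@@@=...*:...#@@#*++********+****@@@@=...=+...+@@@@@@%@%@
```

```bash
python3 - <<'E'
from h import *
for n in("w_cap.png","w_cap2.png"):
    g=cv2.imread(f"pics/{n}",0); m=(g<60).astype(np.uint8); m[235:]=0
    m=cv2.morphologyEx(m,cv2.MORPH_CLOSE,np.ones((13,13)))
    m=cv2.morphologyEx(m,cv2.MORPH_OPEN,np.ones((15,15))); k,l,st,ce=cv2.connectedComponentsWithStats(m)
    i=l[205,256]; print(n,st[i],ce[i].round(1))
    for r in range(170,222,6):
        x=np.where(l[r]==i)[0]; print(r,x.min() if len(x) else 0,x.max() if len(x) else 0,end="; ")
    print()
E
```

```text
w_cap.png [ 232  158   59   61 2957] [260.9 188.3]
170 237 284; 176 234 288; 182 232 290; 188 232 290; 194 232 290; 200 233 289; 206 237 286; 212 241 281; 218 252 270; 
w_cap2.png [ 223  147   62   75 3579] [252.9 185.6]
170 223 276; 176 223 281; 182 223 283; 188 224 284; 194 226 284; 200 228 284; 206 229 283; 212 234 279; 218 241 271;
```

move_arm:
  moves:
    - [-1, -0.0016, -0.0015, 0.03, 0, 0, 0]
    - [-1, -0.0016, -0.0015, 0.06, 0, 0, 0]
    - [-1, -0.0016, -0.0015, 0.09, 0, 0, 0]
    - [-1, -0.0016, -0.0015, 0.108, 0, 0, 0]
    - [-1, -0.0016, -0.0015, 0.114, 0, 0, 0]

```text
t: 12.07
position: [0.5528, -0.0571, 0.0552]
orientation: [-0.002, -0.302, 0.953, 0.001]
contact_force: [-0.1, -0.3, 0.4]
gripper_width: 0.0854
finger_force: 0.0
```

move_arm:
  moves:
    - [-0.3, 0, 0, 0, 0, 0, 0]
    - [1, 0, 0, 0, 0, 0, 0]
    - [1, 0, 0, 0, 0, 0, 0]
    - [1, 0, 0, 0, 0, 0, 0]
    - [1, 0, 0, 0, 0, 0, 0]

```text
t: 12.48
position: [0.5548, -0.057, 0.0599]
orientation: [0.001, -0.303, 0.953, 0.0]
contact_force: [-7.7, 4.4, 13.8]
gripper_width: 0.0463
finger_force: 59.1
```

```bash
cat > st.py <<'E'
from h import *
s=manip.get_state(); r=rd(s["orientation"])
print("t",round(s["t"],2),"q7",s["q"][6].round(3),"pos",s["position"].round(4),"F tool",r.inv().apply(s["contact_force"]).round(1),"M tool",r.inv().apply(s["moment"]).round(2),"w",s["gripper_width"].round(4),s["finger_force"])
E
python3 st.py
```

```text
Traceback (most recent call last):
  File "st.py", line 3, in <module>
    print("t",round(s["t"],2),"q7",s["q"][6].round(3),"pos",s["position"].round(4),"F tool",r.inv().apply(s["contact_force"]).round(1),"M tool",r.inv().apply(s["moment"]).round(2),"w",s["gripper_width"].round(4),s["finger_force"])
                                                                                                                                                                                        ^^^^^^^^^^^^^^^^^^^^^^^^
AttributeError: 'float' object has no attribute 'round'
```

```bash
sed -i 's/s\["gripper_width"\].round(4)/round(s["gripper_width"],4)/' st.py; python3 st.py
```

```text
t 12.48 q7 2.231 pos [ 0.5548 -0.057   0.0599] F tool [  3.7   8.  -13.8] M tool [-1.75  0.68 -0.02] w 0.0463 59.057722091674805
```

move_arm:
  moves:
    - [1, 0, 0.0003, -0.0004, 0, 0, 5]
    - [1, 0, 0.0003, -0.0003, 0, 0, 10]
    - [1, 0, 0.0003, -0.0002, 0, 0, 15]
    - [1, 0, 0.0003, -0.0001, 0, 0, 20]
    - [1, 0, 0.0003, 0, 0, 0, 25]

```text
t: 12.9
position: [0.5549, -0.0575, 0.0598]
orientation: [0.001, -0.087, 0.996, -0.0]
contact_force: [-2.9, -0.3, 6.9]
gripper_width: 0.0465
finger_force: 61.0
```

```bash
python3 st.py
```

```text
t 12.9 q7 1.868 pos [ 0.5549 -0.0575  0.0598] F tool [ 2.9  0.2 -6.9] M tool [ 0.08  0.64 -0.05] w 0.0465 61.02643847465515
```

move_arm:
  moves:
    - [1, 0, 0, 0.0001, 0, 0, 7]
    - [1, 0, 0, 0.0002, 0, 0, 14]
    - [1, 0, 0, 0.0003, 0, 0, 21]
    - [1, 0, 0, 0.0004, 0, 0, 28]
    - [1, 0, 0, 0.0005, 0, 0, 35]

```text
t: 13.32
position: [0.5548, -0.0583, 0.0592]
orientation: [0.001, 0.218, 0.976, -0.0]
contact_force: [-3.0, -4.7, 5.5]
gripper_width: 0.0464
finger_force: 61.2
```

```bash
python3 st.py
```

```text
t 13.32 q7 1.367 pos [ 0.5548 -0.0583  0.0592] F tool [ 0.7 -5.5 -5.5] M tool [ 1.55  0.23 -0.09] w 0.0464 61.23254120349884
```

move_arm:
  moves:
    - [1, 0, 0, 0.0001, 0, 0, 7]
    - [1, 0, 0, 0.0002, 0, 0, 14]
    - [1, 0, 0, 0.0003, 0, 0, 21]
    - [1, 0, 0, 0.0004, 0, 0, 28]
    - [1, 0, 0, 0.0005, 0, 0, 35]

```text
t: 13.73
position: [0.5541, -0.0586, 0.0585]
orientation: [0.0, 0.501, 0.866, -0.0]
contact_force: [-7.8, -1.2, 10.8]
gripper_width: 0.0466
finger_force: 62.5
```

```bash
python3 st.py
```

```text
t 13.73 q7 0.871 pos [ 0.5541 -0.0586  0.0585] F tool [  2.9  -7.4 -10.8] M tool [ 1.28  0.19 -0.63] w 0.0466 62.51698315143585
```

move_arm:
  moves:
    - [1, 0, 0, 0, 0, 0, 1.5]
    - [1, 0, 0, 0, 0, 0, 3]

```text
t: 13.9
position: [0.5541, -0.0584, 0.0586]
orientation: [0.0, 0.521, 0.854, -0.0]
contact_force: [-8.8, -7.8, 11.4]
gripper_width: 0.0464
finger_force: 62.4
```

```bash
python3 st.py
```

```text
t 13.9 q7 0.832 pos [ 0.5541 -0.0584  0.0586] F tool [ -2.9 -11.4 -11.4] M tool [ 2.34 -0.72 -2.29] w 0.0464 62.42309331893921
```

move_arm:
  moves:
    - [1, 0, 0, 0, 0, 0, 1.5]
    - [1, 0, 0, 0, 0, 0, 3]

```text
t: 14.07
position: [0.5543, -0.0591, 0.0585]
orientation: [0.001, 0.543, 0.84, -0.0]
contact_force: [-9.4, 0.0, 6.7]
gripper_width: 0.0463
finger_force: 62.2
```

```bash
python3 st.py
```

```text
t 14.07 q7 0.791 pos [ 0.5543 -0.0591  0.0585] F tool [ 3.9 -8.6 -6.7] M tool [1.95 0.73 0.07] w 0.0463 62.24825978279114
```

move_arm:
  moves:
    - [1, 0, 0, 0, 0, 0, 1.5]
    - [1, 0, 0, 0, 0, 0, 3]

```text
t: 14.23
position: [0.5541, -0.0588, 0.0585]
orientation: [0.001, 0.565, 0.825, -0.0]
contact_force: [-7.1, -8.8, 7.7]
gripper_width: 0.0465
finger_force: 62.4
```

```bash
python3 st.py
```

```text
t 14.23 q7 0.747 pos [ 0.5541 -0.0588  0.0585] F tool [-5.6 -9.8 -7.7] M tool [ 2.12 -1.22 -1.35] w 0.0465 62.40552484989166
```

move_arm:
  moves:
    - [1, 0, 0, 0, 0, 0, 1]

```text
t: 14.32
position: [0.5541, -0.0588, 0.0585]
orientation: [0.001, 0.572, 0.82, -0.0]
contact_force: [-7.5, -8.9, 7.5]
gripper_width: 0.0461
finger_force: 62.4
```

```bash
python3 st.py
```

```text
t 14.32 q7 0.734 pos [ 0.5541 -0.0588  0.0585] F tool [ -5.7 -10.1  -7.4] M tool [ 2.23 -1.37 -1.97] w 0.0461 62.43278503417969
```

move_arm:
  moves:
    - [1, 0, 0, 0, 0, 0, 1]

```text
t: 14.4
position: [0.5542, -0.0594, 0.0585]
orientation: [0.001, 0.579, 0.815, -0.0]
contact_force: [-5.6, -11.9, 6.0]
gripper_width: 0.0465
finger_force: 62.2
```

```bash
python3 st.py
```

```text
t 14.4 q7 0.72 pos [ 0.5542 -0.0594  0.0585] F tool [-9.4 -9.2 -6. ] M tool [ 1.94 -1.96 -1.64] w 0.0465 62.230841517448425
```

move_arm:
  moves:
    - [0, 0, 0, 0, 0, 0, 0]
    - [-0.3, 0, -0.0004, -0.0003, 0, 0, 0]
    - [1, 0, -0.0004, -0.0003, 0, 0, 0]
    - [1, 0, -0.0004, -0.0003, 0, 0, 0]
    - [1, 0, -0.0004, -0.0003, 0, 0, 0]

```text
t: 14.82
position: [0.5538, -0.058, 0.0588]
orientation: [0.0, 0.579, 0.815, 0.0]
contact_force: [-9.7, -3.6, 19.2]
gripper_width: 0.0464
finger_force: 58.3
```

```bash
python3 st.py
```

```text
t 14.82 q7 0.72 pos [ 0.5538 -0.058   0.0588] F tool [ -0.2 -10.4 -19.2] M tool [ 2.27  0.12 -0.04] w 0.0464 58.34812581539154
```

move_arm:
  moves:
    - [1, 0, 0, 0, 0, 0, 1]
    - [1, 0, 0, 0, 0, 0, 1]

```text
t: 14.98
position: [0.5538, -0.058, 0.0588]
orientation: [0.0, 0.586, 0.81, 0.0]
contact_force: [-10.3, -4.2, 19.9]
gripper_width: 0.046
finger_force: 58.4
```

```bash
python3 st.py
```

```text
t 14.98 q7 0.705 pos [ 0.5538 -0.058   0.0588] F tool [ -0.7 -11.1 -19.9] M tool [ 2.37 -0.01 -0.7 ] w 0.046 58.40616524219513
```

move_arm:
  moves:
    - [1, 0, 0, -0.0003, 0, 0, -6]
    - [1, 0, 0, -0.0005, 0, 0, -13]
    - [1, 0, 0, -0.0007, 0, 0, -20]
    - [1, 0, 0, -0.0008, 0, 0, -27]
    - [1, 0, 0, -0.001, 0, 0, -34]

```text
t: 15.4
position: [0.5539, -0.0579, 0.0597]
orientation: [0.0, 0.321, 0.947, 0.0]
contact_force: [-6.9, -3.2, 10.6]
gripper_width: 0.0465
finger_force: 59.6
```

move_arm:
  moves:
    - [1, 0, 0, -0.0001, 0, 0, -7]
    - [1, 0, 0, -0.0002, 0, 0, -14]
    - [1, 0, 0, -0.0003, 0, 0, -21]
    - [1, 0, 0, -0.0005, 0, 0, -28]
    - [1, 0, 0, -0.0006, 0, 0, -34]

```text
t: 15.82
position: [0.554, -0.0577, 0.0602]
orientation: [0.0, 0.03, 1.0, 0.0]
contact_force: [-5.9, -0.9, 10.0]
gripper_width: 0.0463
finger_force: 59.8
```

move_arm:
  moves:
    - [1, 0, 0, -0.0001, 0, 0, -7]
    - [1, 0, 0, -0.0002, 0, 0, -14]
    - [1, 0, 0, -0.0004, 0, 0, -20]
    - [1, 0, 0, -0.0004, 0, 0, -23.2]
    - [1, 0, 0, -0.0004, 0, 0, -23.2]

```text
t: 16.23
position: [0.5539, -0.0575, 0.0606]
orientation: [0.0, -0.171, 0.985, 0.0]
contact_force: [-7.1, 0.5, 10.8]
gripper_width: 0.0461
finger_force: 60.0
```

```bash
python3 st.py; python3 - <<'E'
from h import *
import pickle
s=manip.get_state(); m=rd(s["orientation"]).as_matrix(); print("yaw",np.degrees(np.arctan2(m[1,1],m[0,1])))
m=R.from_quat([.586,.810,0,0]).as_matrix(); print("yaw before",np.degrees(np.arctan2(m[1,1],m[0,1])))
E
```

```text
t 16.23 q7 2.007 pos [ 0.5539 -0.0575  0.0606] F tool [  6.5   2.8 -10.8] M tool [-0.59  1.34 -0.03] w 0.0461 60.027337074279785
yaw 109.68318646056457
yaw before 18.231773665712055
```

```bash
python3 - <<'E'
from h import *
c=optics.camera("top"); hsv=cv2.cvtColor(c["color"],cv2.COLOR_RGB2HSV); m=cv2.inRange(hsv,(3,110,40),(16,255,255))
n,l,st,ce=cv2.connectedComponentsWithStats(m)
for i in range(1,n):
    if 60<st[i,4]<400: print(st[i],plane(c,ce[i],.018).round(3))
print(manip.hand_in())
E
```

```text
[156 125  32  10 221] [0.784 0.189 0.018]
[228 124  31   9 222] [ 0.79  -0.04   0.018]
[145 215  33   7 224] [0.5   0.213 0.018]
the job is handed in; nothing more can be done
None
```

The job is handed in: the cover was levered open with the knife and left resting open, the knife is flat on the table in front of the chest, and the cap was screwed down to its stop, backed off about 90° and is still gripped at 60 N, all in about 16 s of the 64 s allowed.

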